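# Clear the sawing cradle and snap a tube into its sprung clips

### The arm

A 7-joint arm with a two-finger parallel gripper is mounted at the origin on a cart in front of the work surface, level with it; the furniture and walls round the work are solid. World frame = base frame: x ahead of the robot, y to its left, z up, the work surface at z = 0. Lengths are in m, angles in rad, forces in N, time in s.
With the tool pointing down it reaches from about 0.425 to 0.825 m from the base axis. Payload 3.6 kg.
Tool frame: the origin (TCP) lies between the finger pads; the fingertips stand 14 mm ahead of it and the grasp point (between the pads) lies 5 mm behind it; z points along the fingers, y is the direction in which the jaws open and shut (so a half turn about z gives the same grasp; the last joint's range is limited). The gripper opens to 93 mm and grips with 3 to 60 N. Pads are 15 mm wide; open, the fingers measure 128 mm over their backs; the gripper's body (75 mm by 188 mm) begins 65 mm behind the grasp point.
Start: joints at [-1.21, 0.615, -0.013, 1.423, 0.008, 1.103, -0.04], TCP at [0.245, 0.602, 0.233] pointing down, gripper open.
Joint ranges: [-3.12, 3.12], [-0.3, 2.06], [-1.34, 1.32], [0.26, 2.42], [-1.36, 4.5], [0.01, 1.98], [-2.84, 2.84]. Speed limits (rad/s): [2.79, 2.79, 3.14, 3.14, 3.14, 3.14, 3.14].

### API

Orientations are given as [roll, pitch, yaw] about the fixed x, y, z axes, in that order (R = Rz(yaw) Ry(pitch) Rx(roll)).
In Python, from plant import ctrl gives the robot as it stands.
- The arm moves only by the shell command python3 -m creep 'ROWS'. ROWS is JSON, a list of rows, each an object with "jaw": the closure, from 0 (fully open) to 1 (shut); "slide": the shift along the world's x, y, z in mm, a list of three; "twist": the turn, a rotation vector about the world's x, y, z in degrees, a list of three. In form: [{"jaw": jaw, "slide": [x, y, z], "twist": [rx, ry, rz]}, ...]. A call has 1 to 20 rows; each row shifts and turns the commanded pose from where the row before left it; what a row does not reach is not made up. A row lasts 1/8 s, in which the tool goes at most 62.5 mm and 10.7 degrees, less where a joint would pass 70% of its speed; a pose out of reach is approached as far as the arm can. A call with a gripper value outside its range is refused whole. The fingers move at their own pace and stop on an object; the grip force is fixed at half the most. Time passes only in rows, so rows that do not move let the fingers close. It gives the time, the measured TCP pose, the force and the opening at its end, in the units of the state.
- ctrl.state(): the state, without advancing time (a new reading comes with each control period).
- ctrl.read_camera(name): name is "side" or "top"; returns the picture (400x640x3 uint8, red, green, blue); there is no depth.
- ctrl.camera_model(name): a dict with "fx", "fy", "cx", "cy" (pixels), "origin" and "attitude" of the camera in the world. Camera axes: x right, y down, z forward; pixel columns grow to the right and rows downward; lengths in m; the calibration is good to about 2 mm. A picture is of the moment at which its call begins. camera_model takes no time and is no camera call.
- ctrl.finish_job(): hands the job in, once; it reports no verdict.
The state is a dict: "t": time; "q": joint angles; "dq": joint speeds; "effort": joint torques, N m; "eef_pos": TCP position; "orientation": TCP orientation; "force": force on the tool from outside, world axes, zero at the start; "wrist_torque": the same for the moment, N m; "finger_gap": finger opening in m.
Only numpy, scipy, OpenCV 4.12 (cv2) and the standard library are available. Lean on these libraries where they do the work, as an engineer would, in place of code of your own. Each camera call takes 0.05 s, during which the arm holds its last target.

### The job

Get the sawing cradle ready for the next cut: clear the pine offcut from its deck into the grey scrap bin, bring the copper tube off the deck into the two clips, press it down past both red sprung jaws until it is fully home, and have it slid along so that its right-hand end just touches the length stop. Feel for the stop rather than shoving it, since its setting must not shift; do not ram the thin tube, and leave the other things where they are.

Things in the scene. Friction and masses are not known exactly. Their poses are not given: they have to be found in the camera images.
- jig: plywood sawing cradle, 240 x 320 mm, 80 mm high, screwed to the bench. Origin on the bench below the line on which the tube lies when seated, half-way between the clips; its y runs along that line to the left, x away from the robot, z up. Low end cheeks, 30 mm high, 10 mm thick, stand at both ends (inner faces y = -150 and 150). Behind the seat line stands a saw guide (x 30 to 56, y -7 to 7, top at 66 mm).
- deck_center (a point): middle of the top of the cradle's flat loading deck, 61 mm over the bench: a board 129 mm (cradle x) by 320 mm (y), both ends open, a 3 mm lip along its near edge. Its far edge lies 36 mm short of the seat line at the clips (notches 22 mm wide) and 24 mm short of it elsewhere. Axes as the cradle's.
- seat_left (a point): bottom of the left fork clip's seat, 14 mm over the bench, cradle y = +55 mm; axes as the cradle's. Black clip, 15 mm wide: tall far tine (inner face 11.5 mm beyond the seat line, top 80 mm over the bench, flared away), red sprung jaw on the near side. Between the two clips there is free space over the seat line, 24 mm before to 30 mm behind it, down to 10 mm over the bench.
- seat_right (a point): the same of the right fork clip, cradle y = -55 mm. A tube pushed off the deck drops between jaw slope and far tine of both clips and rests with its axis about 58 mm over the bench; pressed down, it swings each jaw toward the robot (about 8 N a clip), passes and sits on the seat, axis 25 mm over the bench, loose under the shut jaws and free to slide along its length.
- jaw_left (a joint): left-hand red jaw, rad: 0 shut, up to 0.6 pushed open toward the robot; a spring shuts it. Hinged 12 mm before the seat line, 10 mm over the bench. Shut, its nose hangs over the seat (tip 3 mm before the line, 38 to 41 mm over the bench); from there a steep lead-in rises to 11 mm before the line, 58 mm over the bench, its top to 18 mm, 61 mm, level with the deck.
- tube_center (a point): centre of the copper tube, 22 mm in diameter, 200 mm long, about 150 g; its y axis runs along the tube. It lies on the near part of the deck, its axis 72 mm over the bench, and rolls easily.
- jaw_right (a joint): right-hand jaw (cradle y = -55 mm), likewise
- offcut_center (a point): centre of the pine offcut, a block 45 x 110 x 36 mm (its x, y, z), 160 g, lying on the deck between the tube and the clips, its length roughly along the cradle's y
- scrap_bin: open grey scrap bin, 150 x 180 x 45 mm, walls and floor 4 mm, standing fast on the bench just beyond the left or the right end of the deck, axes as the cradle's; origin at the middle of its underside
- masking_tape: roll of masking tape, 96 mm across, 25 mm high, lying on the bench beyond the other end of the deck; bystander; origin under its middle
- grey_box: small grey lidded box, 62 x 102 x 34 mm, behind the cradle; bystander; origin under its middle
- oil_can: red pump oil can, 66 x 99 x 124 mm, behind the cradle; bystander; origin under its middle
- stop (a joint): slip (m) of the aluminium length stop from its setting: 0 as set, positive when pushed to the cradle's -y; it is clamped on its rail (black thumb screw behind) and slips if shoved with more than about 10 N. Its face, on the seat line, 26 mm wide, 13 to 36 mm over the bench, looks to +y. The setting differs each time, face 112 to 132 mm right of the cradle's middle, and is not reported: feel for it.

How it is judged:
At the end, for the whole second after the job is handed in: The tube lies in both clips' seats (axis within 3 mm of the seat line, level with it to 2.5 mm and 2 degrees) with both jaws shut over it, its right-hand end within 2 mm of the stop's face, the stop no more than 2 mm from its setting; the offcut lies in the scrap bin (x of tube_center in the frame of jig between -0.003 and 0.003 m and z of tube_center in the frame of jig between 0.022 and 0.0275 m and angle between the y axis of tube_center and the y axis of jig, either way round below 0.035 rad and value of joint each of jaw_left, jaw_right below 0.06 rad and x of offcut_center in the frame of scrap_bin between -0.075 and 0.075 m and y of offcut_center in the frame of scrap_bin between -0.09 and 0.09 m and z of offcut_center in the frame of scrap_bin below 0.05 m and y of tube_center in the frame of stop between 0.098 and 0.102 m and value of joint stop between -0.002 and 0.002 m); the robot touches nothing.
It fails at once if the length stop is shoved more than 2 mm out of its setting (value of joint stop above 0.002 m or value of joint stop below -0.002 m).
It fails at once if the thin tube is rammed into the cradle with more than 60 N (contact force between tube and jig above 60 N).
It fails at once if a bystander is shifted by more than 3 cm (distance of any of masking_tape, grey_box, oil_can from where it was at the start of the episode above 0.03 m).
It also fails if it takes over 61 s, if anything falls off the work surface, if the arm or the gripper's body presses on something with over 40 N, if the wrist force passes 120 N, or if a joint passes its speed limit or range.

## Working session

There is one attempt and no reset: what is moved stays moved. The work goes in short steps, Python scripts to look and compute and a shell command to move; the robot and the scene stay as the last step left them, time stands still between calls to the robot, and variables do not carry over. Pictures are saved under pics/ and viewed, and the job is handed in when it is done.

```bash
ls; mkdir -p pics
python3 - <<'E'
from plant import ctrl
import cv2
s=ctrl.state()
for k in s: print(k,s[k])
for n in("top","side"):
    im=ctrl.read_camera(n); cv2.imwrite(f"pics/{n}0.png",im[:,:,::-1]); print(ctrl.camera_model(n))
E
```

```text
pics
t 0.0
q [-1.21047549  0.61589364 -0.01261841  1.42488426  0.00811187  1.10337572
 -0.04040449]
dq [ 0.00030944  0.00053815  0.00074607 -0.00044209 -0.00138464 -0.00127727
  0.00048586]
effort [-5.10817142e-05 -4.58935082e+01  2.09181458e-01 -1.65740114e+01
 -6.10690797e-02  2.06333800e-02  2.36396654e-04]
eef_pos [0.24492145 0.60128561 0.23150256]
orientation [-3.13908247e+00  4.45793495e-05  2.75484082e+00]
force [ 1.13969868 -0.23731512  0.16995154]
wrist_torque [ 0.04382712 -0.00470579  0.01923742]
finger_gap 0.09302733670477431
{'fx': 419.2300777224664, 'fy': 419.2300777224664, 'cx': 320.7929033301062, 'cy': 198.58858314432538, 'origin': array([0.45313203, 0.02600239, 1.02727432]), 'attitude': array([-2.95386905,  0.00862477, -1.54475342])}
{'fx': 425.2425741393274, 'fy': 425.2425741393274, 'cx': 321.9014578651536, 'cy': 202.9307161746489, 'origin': array([ 0.20499415, -0.88281829,  0.68712881]), 'attitude': array([-2.11043158,  0.01643037, -0.46079182])}
```

View pics/top0.png

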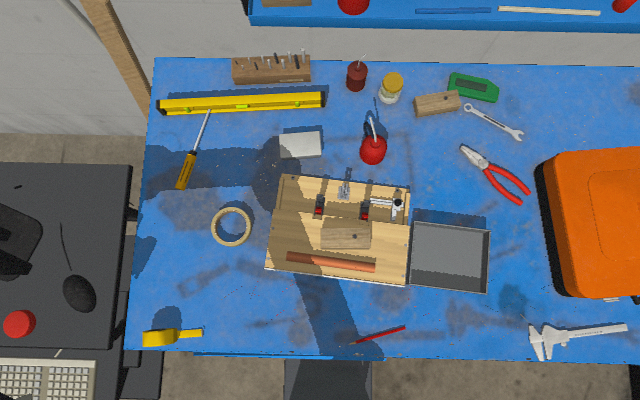

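View pics/side0.png

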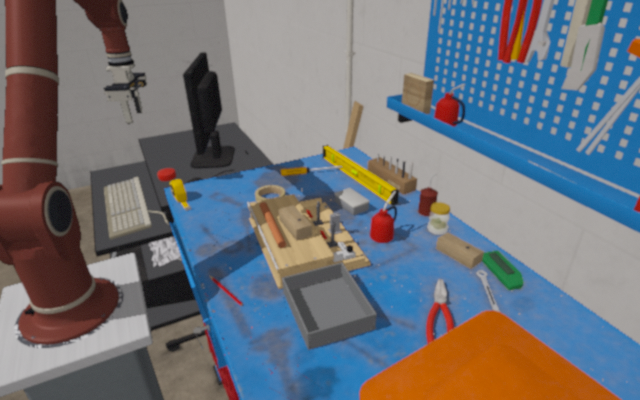

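Run:
```python
import cv2
im=cv2.imread("pics/top0.png")
cv2.imwrite("pics/top0z.png",cv2.resize(im[160:300,255:495],None,fx=3.3,fy=3.3,interpolation=cv2.INTER_CUBIC))
im=cv2.imread("pics/side0.png")
cv2.imwrite("pics/side0z.png",cv2.resize(im[170:350,235:395],None,fx=3.3,fy=3.3,interpolation=cv2.INTER_CUBIC))
```

```text
(no output)
```

View pics/top0z.png

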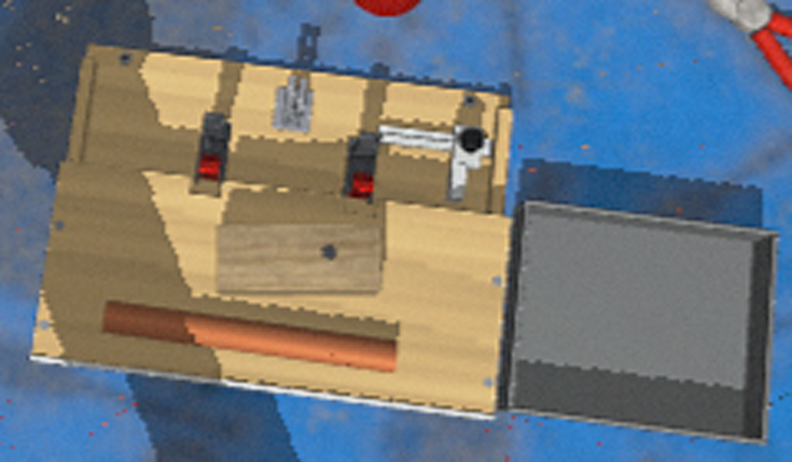

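View pics/side0z.png

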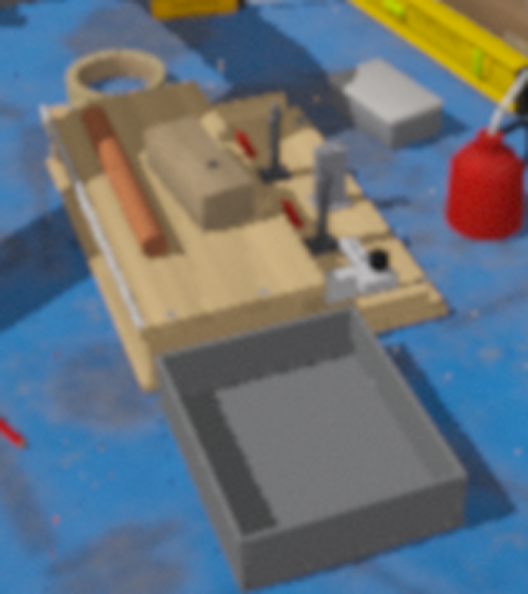

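```bash
cat > h.py <<'E'
from plant import ctrl
import numpy as np, cv2
from scipy.spatial.transform import Rotation as Ro
def cast(n,px,z):
    m=ctrl.camera_model(n); R=Ro.from_euler('xyz',m['attitude']).as_matrix()
    px=np.atleast_2d(px).astype(float)
    d=np.c_[(px[:,0]-m['cx'])/m['fx'],(px[:,1]-m['cy'])/m['fy'],np.ones(len(px))]@R.T
    o=np.array(m['origin']); return o+d*((z-o[2])/d[:,2])[:,None]
def proj(n,P):
    m=ctrl.camera_model(n); R=Ro.from_euler('xyz',m['attitude']).as_matrix()
    c=(np.atleast_2d(P)-m['origin'])@R; return np.c_[c[:,0]/c[:,2]*m['fx']+m['cx'],c[:,1]/c[:,2]*m['fy']+m['cy']]
E
python3 - <<'E'
from h import *
np.set_printoptions(precision=4,suppress=True)
zt=lambda l:np.array(l)/3.3+[255-.35,160-.35]
d=cast("top",zt([(33,357),(495,413),(512,213),(63,162)]),.062); print("deck NL NR FR FL\n",d)
print(np.linalg.norm(d[0]-d[1]),np.linalg.norm(d[1]-d[2]))
ly=d[0]-d[1]; lf=d[3]-d[2]
print("yaw",[np.degrees(np.arctan2(-l[0],l[1])) for l in(ly,lf)])
print("deck c",d.mean(0))
b=cast("top",zt([(527,203),(776,234),(765,440),(505,408)]),.045); print("bin",b,b.mean(0))
im=cv2.imread("pics/top0.png"); hsv=cv2.cvtColor(im,cv2.COLOR_BGR2HSV)
m=((hsv[...,0]<13)&(hsv[...,1]>110)&(hsv[...,2]>50)).astype(np.uint8); m[:245]=0;m[280:]=0;m[:,:270]=0;m[:,390:]=0
ys,xs=np.nonzero(m); print("tube pix",len(xs),xs.min(),xs.max())
r=cv2.minAreaRect(np.c_[xs,ys].astype(np.float32)); print(r)
P=cast("top",cv2.boxPoints(r),.075); print(P, P.mean(0),np.linalg.norm(P[0]-P[1]),np.linalg.norm(P[1]-P[2]))
o=cast("top",zt([(216,226),(380,222),(381,290),(217,290)]),.097); print("offcut top",o,o.mean(0))
print(np.linalg.norm(o[0]-o[1]),np.linalg.norm(o[1]-o[2]))
E
```

```text
deck NL NR FR FL
 [[ 0.4728  0.1626  0.062 ]
 [ 0.4433 -0.1548  0.062 ]
 [ 0.581  -0.1683  0.062 ]
 [ 0.6094  0.1483  0.062 ]]
0.31881806956461733 0.13835297409709216
yaw [np.float64(-5.313158932190707), np.float64(-5.131193946826962)]
deck c [ 0.5266 -0.003   0.062 ]
bin [[ 0.5907 -0.1825  0.045 ]
 [ 0.5729 -0.3585  0.045 ]
 [ 0.4297 -0.344   0.045 ]
 [ 0.4467 -0.165   0.045 ]] [ 0.51   -0.2625  0.045 ]
tube pix 832 286 374
((330.3417053222656, 261.5655212402344), (89.09171295166016, 9.607588768005371), 7.9893269538879395)
[[ 0.4909  0.1145  0.075 ]
 [ 0.5122  0.1124  0.075 ]
 [ 0.4897 -0.0868  0.075 ]
 [ 0.4685 -0.0839  0.075 ]] [0.4903 0.0141 0.075 ] 0.021465661170569736 0.2004847167296554
offcut top [[ 0.5625  0.0384  0.097 ]
 [ 0.568  -0.0722  0.097 ]
 [ 0.5223 -0.0731  0.097 ]
 [ 0.5195  0.0366  0.097 ]] [ 0.5431 -0.0176  0.097 ]
0.11075439422534332 0.04571604775203766
```

Run:
```python
from h import *
np.set_printoptions(precision=4,suppress=True)
im=cv2.imread("pics/top0.png"); cv2.imwrite("pics/clips.png",cv2.resize(im[165:240,300:415],None,fx=6.9,fy=6.9,interpolation=cv2.INTER_CUBIC))
im2=cv2.imread("pics/side0.png"); cv2.imwrite("pics/clips_s.png",cv2.resize(im2[195:280,285:375],None,fx=7,fy=7,interpolation=cv2.INTER_CUBIC)) if 0 else cv2.imwrite("pics/clips_s.png",cv2.resize(im2[195:280,285:375],None,fx=6.9,fy=6.9,interpolation=cv2.INTER_CUBIC))
zs=lambda l:np.array(l)/3.3+[235-.35,170-.35]
print(cast("side",zs([(42,105),(150,325),(325,287)]),.062))
b=cast("side",zs([(160,357),(353,310),(464,478),(243,548)]),.045); print("bin",b,b.mean(0))
# predicted red-jaw points with deck-based jig
def J(yaw,o):
    c,s=np.cos(yaw),np.sin(yaw); return lambda p:np.array([o[0]+c*p[0]-s*p[1],o[1]+s*p[0]+c*p[1],p[2]])
for im_,n in((im,"top"),(im2,"side")):
    h=cv2.cvtColor(im_,cv2.COLOR_BGR2HSV); m=(((h[...,0]<6)|(h[...,0]>174))&(h[...,1]>170)&(h[...,2]>60)).astype(np.uint8)
    k,l,st,c=cv2.connectedComponentsWithStats(m)
    for i in range(1,k):
        if 4<st[i,4]<200 and 290<c[i,0]<380 and 180<c[i,1]<250: print(n,st[i],c[i])
```

```text
[[ 0.473   0.1654  0.062 ]
 [ 0.4467 -0.158   0.062 ]
 [ 0.5737 -0.1767  0.062 ]]
bin [[ 0.4468 -0.1735  0.045 ]
 [ 0.5892 -0.1904  0.045 ]
 [ 0.5716 -0.3651  0.045 ]
 [ 0.4269 -0.3528  0.045 ]] [ 0.5086 -0.2705  0.045 ]
top [315 207   7   8  38] [318.1842 210.1316]
top [361 213   7   7  39] [364.1795 215.9231]
side [307 210   5   7  14] [308.7143 212.8571]
side [321 231   5   7  14] [322.7143 234.1429]
```

View pics/clips.png

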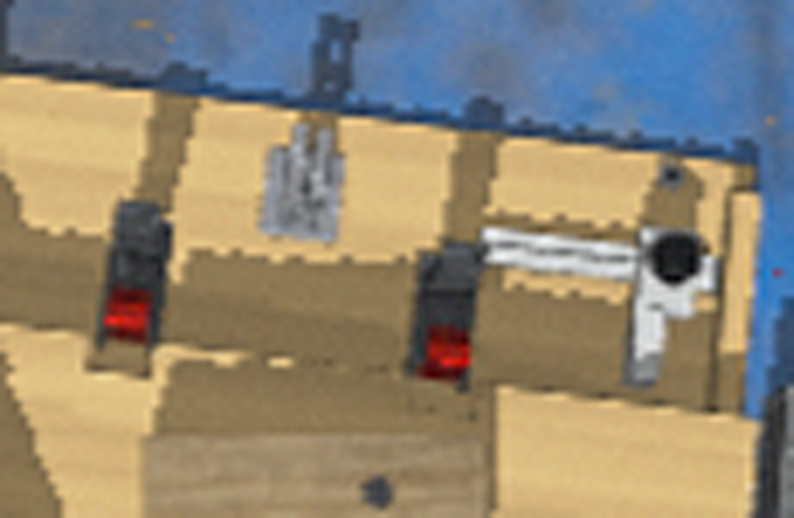

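View pics/clips_s.png

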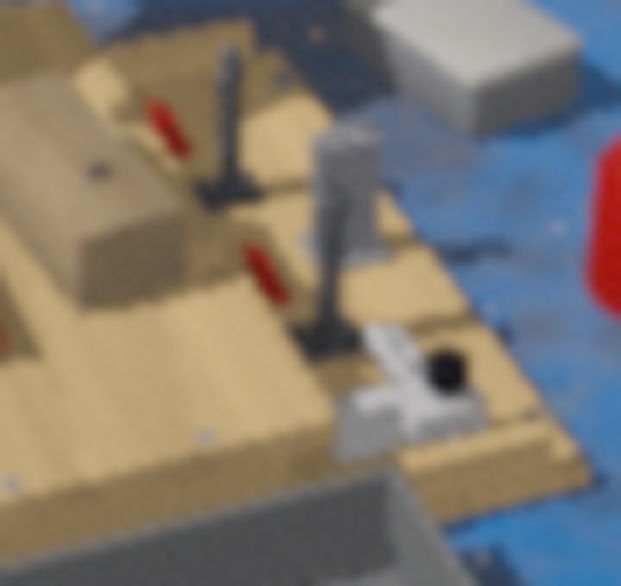

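Run:
```python
from h import *
np.set_printoptions(precision=4,suppress=True)
def J(deg,o,p):
    p=np.array(p,float); r=Ro.from_euler('z',deg,degrees=True).as_matrix(); return p@r.T+[o[0],o[1],0]
zt=lambda l:np.array(l)/6.9+[300-.43,165-.43]
zs=lambda l:np.array(l)/6.9+[285-.43,195-.43]
print("jaw far/near top-left",cast("top",zt([(130,290)]),.040),cast("top",zt([(124,342)]),.061))
print("jaw far/near top-right",cast("top",zt([(449,328)]),.040),cast("top",zt([(441,379)]),.061))
print("tines top side",cast("side",zs([(232,48),(330,180)]),.080),"top",cast("top",zt([(141,203),(452,245)]),.080))
for o in((.6114,-.0098),(.615,-.0098),(.619,-.011)):
    P=J(-5.1,o,[[-3,55,40],[-18,55,61],[-3,-55,40],[-18,-55,61],[-24,-160,61],[30,0,66],[-153,160,64],[-153,-160,64]] *np.array([.001]))
    print(o); print((proj("top",P)-[299.57,164.57])*6.9); print((proj("side",P)-[284.57,194.57])*6.9)
```

```text
jaw far/near top-left [[0.6208 0.0446 0.04  ]] [[0.5994 0.0457 0.061 ]]
jaw far/near top-right [[ 0.6102 -0.0658  0.04  ]] [[ 0.5894 -0.0613  0.061 ]]
tines top side [[ 0.6411  0.0414  0.08  ]
 [ 0.6311 -0.0633  0.08  ]] top [[ 0.6435  0.041   0.08  ]
 [ 0.6318 -0.0629  0.08  ]]
(0.6114, -0.0098)
[[ 127.48    311.3019]
 [ 121.3889  344.8975]
 [ 444.54    347.0494]
 [ 446.0499  381.6176]
 [ 756.6452  434.5907]
 [ 299.0503  221.497 ]
 [-243.3975  711.0326]
 [ 728.4208  825.0766]]
[[ 168.9271  143.9789]
 [ 132.369   107.957 ]
 [ 267.1839  288.0957]
 [ 229.0607  251.1926]
 [ 320.9995  415.2917]
 [ 293.1204  140.289 ]
 [-255.0808   45.7337]
 [ -39.4895  500.3653]]
(0.615, -0.0098)
[[ 127.7637  301.0296]
 [ 121.6836  334.3563]
 [ 444.6114  336.7193]
 [ 446.1219  371.0156]
 [ 756.5027  423.9057]
 [ 299.2226  211.0651]
 [-242.8383  699.9602]
 [ 728.2944  813.8108]]
[[ 176.8893  141.7656]
 [ 140.4755  105.7559]
 [ 275.6578  285.5331]
 [ 237.6995  248.6394]
 [ 330.2499  412.3037]
 [ 301.2649  137.989 ]
 [-246.825    43.6753]
 [ -29.3529  497.1345]]
(0.619, -0.011)
[[ 131.5432  289.7162]
 [ 125.5581  322.7474]
 [ 448.1718  325.3426]
 [ 449.7667  359.3401]
 [ 759.9302  412.1395]
 [ 302.9559  199.5751]
 [-238.5845  687.7706]
 [ 731.8407  801.4099]]
[[ 186.9605  140.7029]
 [ 150.6942  104.6967]
 [ 286.4756  284.3129]
 [ 248.6878  247.4214]
 [ 342.119   410.8904]
 [ 311.6884  136.8845]
 [-236.7735   42.6808]
 [ -16.7769  495.6124]]
```

```bash
python3 -m creep '[{"jaw":0.43,"slide":[25,-53,0],"twist":[0,0,-5.5]},{"jaw":0.43,"slide":[25,-53,0],"twist":[0,0,-5.5]},{"jaw":0.43,"slide":[25,-53,0],"twist":[0,0,-5.5]},{"jaw":0.43,"slide":[25,-53,0],"twist":[0,0,-5.5]},{"jaw":0.43,"slide":[25,-53,0],"twist":[0,0,-5.5]},{"jaw":0.43,"slide":[25,-53,0],"twist":[0,0,-5.5]},{"jaw":0.43,"slide":[25,-53,0],"twist":[0,0,-5.5]},{"jaw":0.43,"slide":[25,-53,0],"twist":[0,0,-5.5]},{"jaw":0.43,"slide":[25,-53,0],"twist":[0,0,-5.5]},{"jaw":0.43,"slide":[25,-53,0],"twist":[0,0,-5.5]},{"jaw":0.43,"slide":[25,-53,0],"twist":[0,0,-5.5]},{"jaw":0.43,"slide":[25,-53,0],"twist":[0,0,-5.5]},{"jaw":0.43,"slide":[0,0,-40],"twist":[0,0,0]},{"jaw":0.43,"slide":[0,0,-40],"twist":[0,0,0]},{"jaw":0.43,"slide":[0,0,0],"twist":[0,0,0]}]'
```

```text
t: 1.98
eef_pos: [0.5426, -0.0336, 0.1498]
orientation: [-3.134, -0.001, 1.603]
force: [0.2, 0.3, -0.0]
finger_gap: 0.0528
```

Run:
```python
from h import *
a=ctrl.read_camera("top")[:,:,::-1]; b=ctrl.read_camera("side")[:,:,::-1]
cv2.imwrite("pics/a1.png",np.vstack([cv2.resize(a[170:290,260:420],None,fx=2.5,fy=2.5),cv2.resize(b[150:270,230:390],None,fx=2.5,fy=2.5)])[:600])
```

```text
(no output)
```

View pics/a1.png

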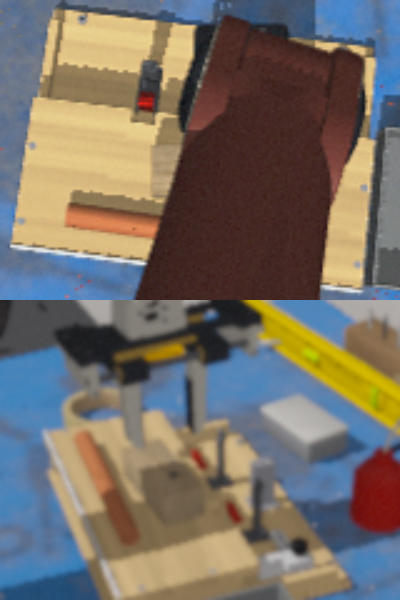

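```bash
python3 -m creep '[{"jaw":0.43,"slide":[0,0,-25],"twist":[0,0,0]},{"jaw":0.43,"slide":[0,0,-20],"twist":[0,0,0]},{"jaw":0.43,"slide":[0,0,-11],"twist":[0,0,0]},{"jaw":0.43,"slide":[0,0,0],"twist":[0,0,0]}]'
```

```text
t: 2.58
eef_pos: [0.5456, -0.034, 0.0972]
orientation: [3.141, -0.0, 1.603]
force: [0.3, 0.2, 0.2]
finger_gap: 0.053
```

```bash
python3 -m creep '[{"jaw":0.43,"slide":[-2,0,-2],"twist":[0,0,0]},{"jaw":0.8,"slide":[0,0,0],"twist":[0,0,0]},{"jaw":0.8,"slide":[0,0,0],"twist":[0,0,0]},{"jaw":0.8,"slide":[0,0,0],"twist":[0,0,0]},{"jaw":0.8,"slide":[0,0,0],"twist":[0,0,0]}]'
```

```text
t: 3.2
eef_pos: [0.5435, -0.0341, 0.0953]
orientation: [3.141, -0.0, 1.603]
force: [-1.2, 0.3, 6.4]
finger_gap: 0.045
```

```bash
python3 -m creep '[{"jaw":0.8,"slide":[0,0,30],"twist":[0,0,0]},{"jaw":0.8,"slide":[0,0,20],"twist":[0,0,0]},{"jaw":0.8,"slide":[-7,-50,0],"twist":[0,0,-1.4]},{"jaw":0.8,"slide":[-7,-50,0],"twist":[0,0,-1.4]},{"jaw":0.8,"slide":[-7,-50,0],"twist":[0,0,-1.4]},{"jaw":0.8,"slide":[-7,-50,0],"twist":[0,0,-1.4]},{"jaw":0.8,"slide":[-6,-49,0],"twist":[0,0,-1.4]},{"jaw":0.8,"slide":[0,0,0],"twist":[0,0,0]}]'
python3 - <<'E'
from h import *
a=ctrl.read_camera("top")[:,:,::-1]; b=ctrl.read_camera("side")[:,:,::-1]
cv2.imwrite("pics/a2.png",np.vstack([cv2.resize(a[170:290,260:500],None,fx=2.5,fy=2.5),cv2.resize(b[190:310,230:470],None,fx=2.5,fy=2.5)])[:600])
E
```

```text
t: 4.2
eef_pos: [0.5065, -0.2892, 0.1443]
orientation: [-3.14, 0.005, 1.471]
force: [-0.2, -0.1, -2.5]
finger_gap: 0.0447
```

View pics/a2.png

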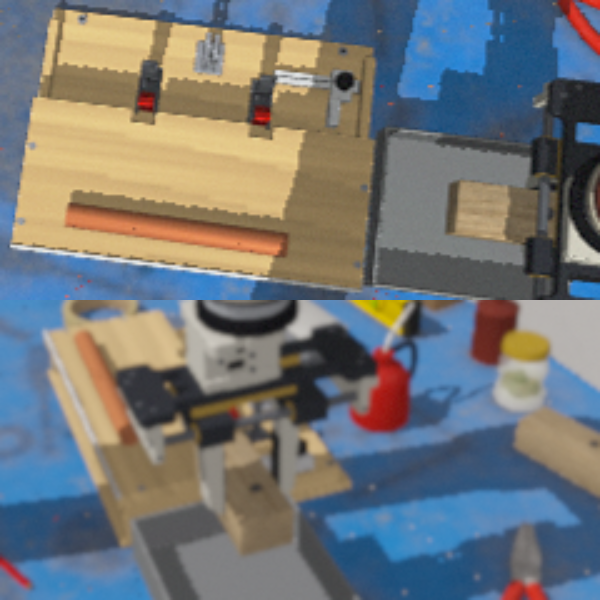

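```bash
python3 -m creep '[{"jaw":0.8,"slide":[0,3,-50],"twist":[0,0,0]},{"jaw":0.8,"slide":[0,0,-35],"twist":[0,0,0]},{"jaw":0.8,"slide":[0,0,-15],"twist":[0,0,0]},{"jaw":0.8,"slide":[0,0,0],"twist":[0,0,0]},{"jaw":0.4,"slide":[0,0,0],"twist":[0,0,0]},{"jaw":0.4,"slide":[0,0,0],"twist":[0,0,0]},{"jaw":0.4,"slide":[0,0,30],"twist":[0,0,0]},{"jaw":0.4,"slide":[0,0,60],"twist":[0,0,0]},{"jaw":0.4,"slide":[0,0,30],"twist":[0,0,0]},{"jaw":0.5,"slide":[0,50,0],"twist":[0,0,0]},{"jaw":0.5,"slide":[0,50,0],"twist":[0,0,0]},{"jaw":0.5,"slide":[0,0,0],"twist":[0,0,0]}]'
python3 - <<'E'
from h import *
a=ctrl.read_camera("top")[:,:,::-1]; b=ctrl.read_camera("side")[:,:,::-1]
cv2.imwrite("pics/a3raw.png",a)
cv2.imwrite("pics/a3.png",np.vstack([cv2.resize(a[170:290,260:500],None,fx=2.5,fy=2.5),cv2.resize(b[210:350,230:470],None,fx=2.5,fy=2.5)])[:600])
E
```

```text
t: 5.8
eef_pos: [0.5102, -0.1746, 0.1655]
orientation: [3.14, -0.004, 1.489]
force: [-0.3, -0.4, -0.2]
finger_gap: 0.0468
```

View pics/a3.png

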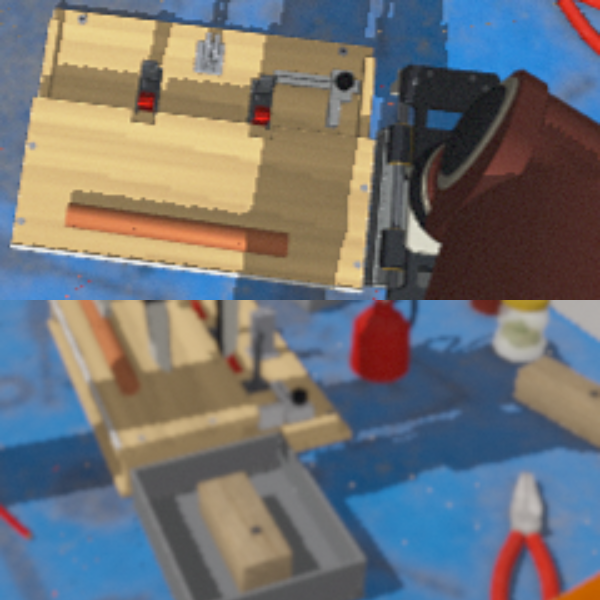

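Run:
```python
from h import *
np.set_printoptions(precision=4,suppress=True)
zt=lambda l:np.array(l)/6.9+[300-.43,165-.43]
za=lambda l:np.array(l)/2.5+[260-.3,170-.3]
e=cast("top",za([(37,97),(372,139)]),.061); print("far edge",e, e.mean(0))
yaw=np.radians(-5.1); o=np.array([.6165,-.0105,0]); r=Ro.from_euler('z',yaw).as_matrix()
print("jig frame far edge",(e-o)@r)
print("stop face",(cast("top",zt([(628,378),(640,310)]),.036)-o)@r)
im=cv2.imread("pics/a3raw.png"); h=cv2.cvtColor(im,cv2.COLOR_BGR2HSV)
m=((h[...,0]<13)&(h[...,1]>110)&(h[...,2]>50)).astype(np.uint8); m[:245]=0;m[280:]=0;m[:,:270]=0;m[:,390:]=0
ys,xs=np.nonzero(m); rr=cv2.minAreaRect(np.c_[xs,ys].astype(np.float32))
P=cast("top",cv2.boxPoints(rr),.075); print("tube",P.mean(0),rr, (P-o)@r)
```

```text
far edge [[ 0.6102  0.1467  0.061 ]
 [ 0.5785 -0.1654  0.061 ]] [ 0.5943 -0.0094  0.061 ]
jig frame far edge [[-0.0203  0.156   0.061 ]
 [-0.0241 -0.1577  0.061 ]]
stop face [[-0.0111 -0.1189  0.036 ]
 [ 0.0131 -0.1211  0.036 ]]
tube [0.4904 0.0141 0.075 ] ((330.3500061035156, 261.5500183105469), (89.09545135498047, 9.47523021697998), 8.130101203918457) [[-0.1358  0.1134  0.075 ]
 [-0.1147  0.1131  0.075 ]
 [-0.1199 -0.0873  0.075 ]
 [-0.1409 -0.0862  0.075 ]]
```

```bash
python3 -m creep '[{"jaw":0.5,"slide":[-4,52,0],"twist":[0,0,-0.3]},{"jaw":0.5,"slide":[-4,53,0],"twist":[0,0,-0.3]},{"jaw":0.5,"slide":[-4,53,0],"twist":[0,0,-0.3]},{"jaw":0.5,"slide":[-5,53,0],"twist":[0,0,-0.3]},{"jaw":0.5,"slide":[0,0,-25],"twist":[0,0,0]},{"jaw":0.5,"slide":[0,0,-25],"twist":[0,0,0]},{"jaw":0.5,"slide":[0,0,0],"twist":[0,0,0]},{"jaw":0.5,"slide":[0,0,0],"twist":[0,0,0]}]'
```

```text
t: 6.9
eef_pos: [0.4932, 0.0295, 0.1155]
orientation: [3.14, 0.0, 1.457]
force: [-0.7, 0.1, 0.3]
finger_gap: 0.0465
```

```bash
python3 -m creep '[{"jaw":0.5,"slide":[-1,5,-15],"twist":[0,0,0.6]},{"jaw":0.5,"slide":[0,0,-12],"twist":[0,0,0]},{"jaw":0.5,"slide":[0,0,-6],"twist":[0,0,0]},{"jaw":0.5,"slide":[0,0,0],"twist":[0,0,0]}]'
python3 - <<'E'
from h import *
b=ctrl.read_camera("side")[:,:,::-1]
cv2.imwrite("pics/a4.png",cv2.resize(b[150:290,230:390],None,fx=4,fy=4,interpolation=cv2.INTER_CUBIC))
E
```

```text
t: 7.4
eef_pos: [0.4912, 0.0356, 0.0815]
orientation: [-3.141, 0.0, 1.47]
force: [0.5, 0.5, 0.2]
finger_gap: 0.0462
```

View pics/a4.png

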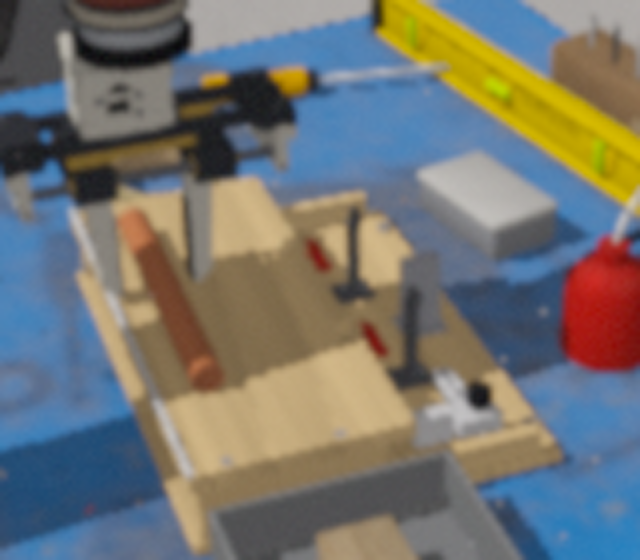

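```bash
python3 -m creep '[{"jaw":0.9,"slide":[0,0,0],"twist":[0,0,0]},{"jaw":0.9,"slide":[0,0,0],"twist":[0,0,0]},{"jaw":0.9,"slide":[0,0,0],"twist":[0,0,0]},{"jaw":0.9,"slide":[0,0,0],"twist":[0,0,0]},{"jaw":0.9,"slide":[0,0,0],"twist":[0,0,0]},{"jaw":0.9,"slide":[0,0,20],"twist":[0,0,0]},{"jaw":0.9,"slide":[0,0,15],"twist":[0,0,0]},{"jaw":0.9,"slide":[0,0,0],"twist":[0,0,0]}]'
python3 - <<'E'
from h import *
a=ctrl.read_camera("top")[:,:,::-1];b=ctrl.read_camera("side")[:,:,::-1]
cv2.imwrite("pics/a5.png",np.vstack([cv2.resize(x,None,fx=2.5,fy=2.5,interpolation=cv2.INTER_CUBIC) for x in (a[170:290,260:420],b[160:280,230:390])]))
E
```

```text
t: 8.45
eef_pos: [0.4917, 0.0361, 0.1174]
orientation: [3.14, -0.0, 1.47]
force: [-0.3, -0.2, -1.4]
finger_gap: 0.0212
```

View pics/a5.png

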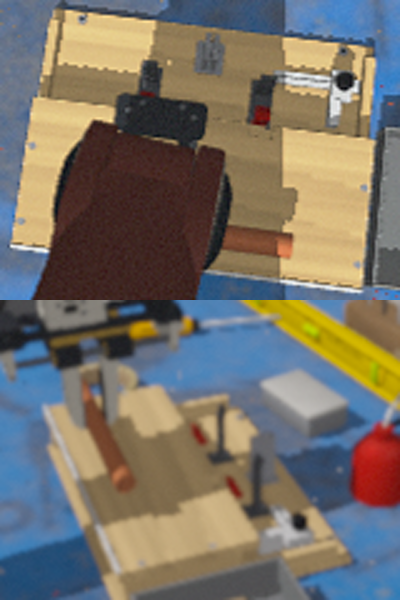

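```bash
python3 -m creep '[{"jaw":0.9,"slide":[32,-6,0],"twist":[0,0,0.5]},{"jaw":0.9,"slide":[32,-6,0],"twist":[0,0,0]},{"jaw":0.9,"slide":[32,-6,0],"twist":[0,0,0]},{"jaw":0.9,"slide":[31,-6,0],"twist":[0,0,0]},{"jaw":0.9,"slide":[0,0,0],"twist":[0,0,0]},{"jaw":0.9,"slide":[0,0,0],"twist":[0,0,0]}]'
python3 - <<'E'
from h import *
a=ctrl.read_camera("top")[:,:,::-1];b=ctrl.read_camera("side")[:,:,::-1]
cv2.imwrite("pics/a6t.png",a);cv2.imwrite("pics/a6s.png",b)
cv2.imwrite("pics/a6.png",np.hstack([cv2.resize(x,None,fx=4,fy=4,interpolation=cv2.INTER_CUBIC) for x in (a[165:275,300:400],b[150:260,270:370])]))
E
```

```text
t: 9.3
eef_pos: [0.6166, 0.0122, 0.1154]
orientation: [-3.138, -0.0, 1.479]
force: [0.5, 0.4, -2.1]
finger_gap: 0.0214
```

View pics/a6.png

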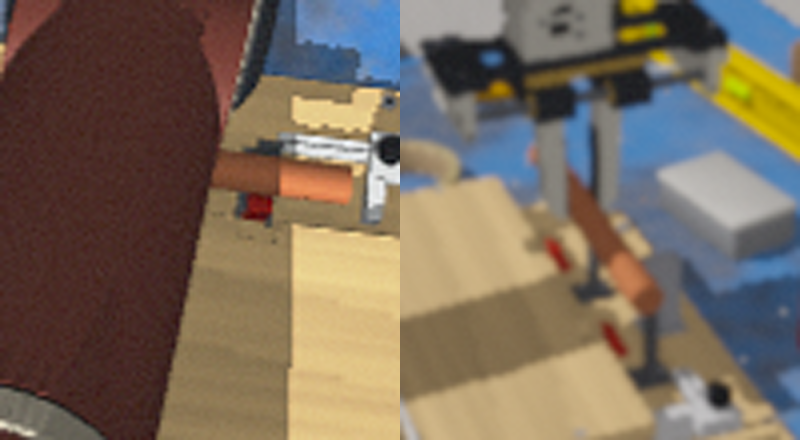

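Run:
```python
from h import *
np.set_printoptions(precision=4,suppress=True)
o=np.array([.617,-.0105,0]); r=Ro.from_euler('z',-5.3,degrees=True).as_matrix()
for z in (.095,.1,.105,.11): print(z,(cast("side",[(332.6,222.9)],z)-o)@r,(cast("top",[(387.6,210.9)],z)-o)@r)
s=ctrl.state(); print((s['eef_pos']-o)@r,s['eef_pos'])
```

```text
0.095 [[ 0.0069 -0.0821  0.095 ]] [[-0.0021 -0.1024  0.095 ]]
0.1 [[ 0.0041 -0.0891  0.1   ]] [[-0.003  -0.1017  0.1   ]]
0.105 [[ 0.0012 -0.096   0.105 ]] [[-0.0039 -0.101   0.105 ]]
0.11 [[-0.0016 -0.103   0.11  ]] [[-0.0047 -0.1004  0.11  ]]
[-0.0024  0.0228  0.1161] [0.6167 0.0124 0.1161]
```

```bash
python3 -m creep '[{"jaw":0.9,"slide":[2,0,-14],"twist":[0,0,0]},{"jaw":0.9,"slide":[0,0,-10],"twist":[0,0,0]},{"jaw":0.9,"slide":[0,0,-6],"twist":[0,0,0]},{"jaw":0.9,"slide":[0,0,-4],"twist":[0,0,0]},{"jaw":0.9,"slide":[0,0,0],"twist":[0,0,0]}]'
```

```text
t: 10.02
eef_pos: [0.62, 0.012, 0.0823]
orientation: [-3.141, 0.0, 1.479]
force: [-0.2, 0.2, -1.4]
finger_gap: 0.0212
```

```bash
python3 -m creep '[{"jaw":0.9,"slide":[-1,0,-3],"twist":[0,0,0]},{"jaw":0.9,"slide":[0,0,0],"twist":[0,0,0]}]'
python3 - <<'E'
from h import *
b=ctrl.read_camera("side")[:,:,::-1]
cv2.imwrite("pics/a7.png",cv2.resize(b[160:270,260:370],None,fx=5,fy=5,interpolation=cv2.INTER_CUBIC))
E
```

```text
t: 10.28
eef_pos: [0.619, 0.012, 0.0796]
orientation: [-3.141, -0.0, 1.479]
force: [-0.5, 0.8, -1.6]
finger_gap: 0.0209
```

View pics/a7.png

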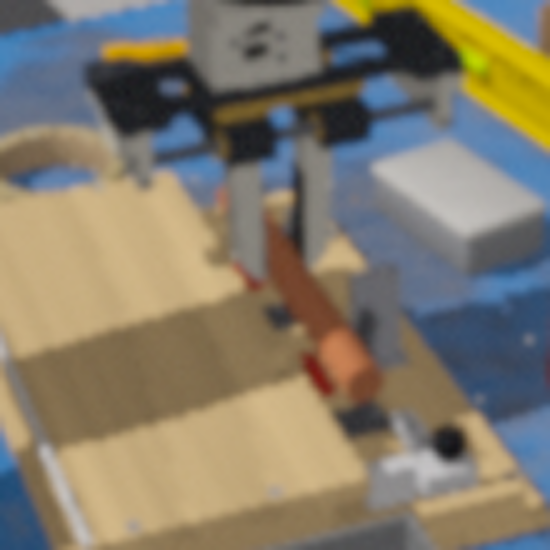

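```bash
python3 -m creep '[{"jaw":0.55,"slide":[0,0,0],"twist":[0,0,0]},{"jaw":0.55,"slide":[0,0,0],"twist":[0,0,0]},{"jaw":0.55,"slide":[0,0,0],"twist":[0,0,0]},{"jaw":0.55,"slide":[0,0,20],"twist":[0,0,0]},{"jaw":0.55,"slide":[0,0,30],"twist":[0,0,0]},{"jaw":0.55,"slide":[0,0,10],"twist":[0,0,0]},{"jaw":0.55,"slide":[-30,0,0],"twist":[0,0,10]},{"jaw":0.55,"slide":[-30,0,0],"twist":[0,0,10]},{"jaw":0.55,"slide":[-30,0,0],"twist":[0,0,10]},{"jaw":0.55,"slide":[0,0,0],"twist":[0,0,10]}]'
python3 - <<'E'
from h import *
a=ctrl.read_camera("top")[:,:,::-1];b=ctrl.read_camera("side")[:,:,::-1]
cv2.imwrite("pics/a8t.png",a);cv2.imwrite("pics/a8s.png",b)
cv2.imwrite("pics/a8.png",np.hstack([cv2.resize(x,None,fx=4,fy=4,interpolation=cv2.INTER_CUBIC) for x in (a[165:275,300:400],b[170:280,270:370])]))
E
```

```text
t: 11.58
eef_pos: [0.5262, 0.012, 0.1391]
orientation: [-3.139, -0.002, 2.183]
force: [0.4, 0.1, -0.1]
finger_gap: 0.0415
```

View pics/a8.png

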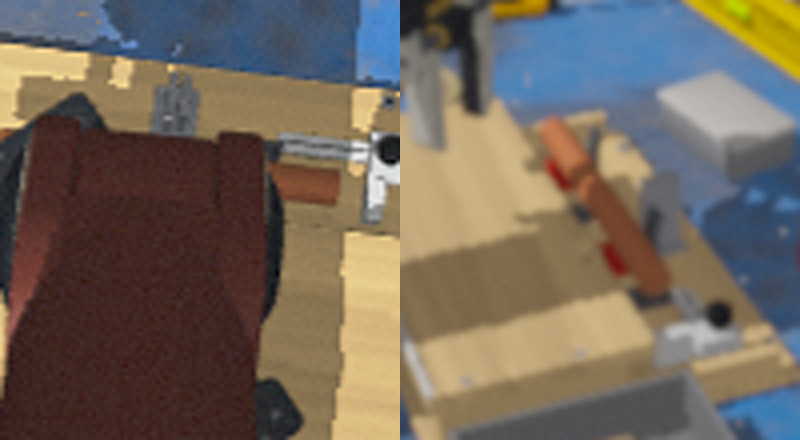

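```bash
python3 -m creep '[{"jaw":0.55,"slide":[18,-4.5,0],"twist":[0,0,10]},{"jaw":0.55,"slide":[18,-4.5,0],"twist":[0,0,10]},{"jaw":0.55,"slide":[18,-4.5,0],"twist":[0,0,10]},{"jaw":0.55,"slide":[18,-4.5,0],"twist":[0,0,10]},{"jaw":0.55,"slide":[19,-4.5,0],"twist":[0,0,9.7]},{"jaw":0.55,"slide":[0,0,-20],"twist":[0,0,0]},{"jaw":0.55,"slide":[0,0,-20],"twist":[0,0,0]},{"jaw":0.55,"slide":[0,0,0],"twist":[0,0,0]}]';python3 - <<'E'
from h import *
np.set_printoptions(precision=4,suppress=True)
o=np.array([.617,-.0105,0]); r=Ro.from_euler('z',-5.3,degrees=True).as_matrix()
for z in (.05,.055,.06,.065): print(z,(cast("side",[(332.6,239.2)],z)-o)@r,(cast("top",[(383.9,211.4)],z)-o)@r)
s=ctrl.state(); print((s['eef_pos']-o)@r)
b=ctrl.read_camera("side")[:,:,::-1]
cv2.imwrite("pics/a9.png",cv2.resize(b[160:270,260:370],None,fx=5,fy=5,interpolation=cv2.INTER_CUBIC))
E
```

```text
t: 12.68
eef_pos: [0.6189, -0.0106, 0.0975]
orientation: [-3.141, -0.004, 3.042]
force: [0.9, 1.7, 0.3]
finger_gap: 0.0417
0.05 [[ 0.004  -0.0888  0.05  ]] [[ 0.0036 -0.0998  0.05  ]]
0.055 [[ 0.0013 -0.0952  0.055 ]] [[ 0.0028 -0.0992  0.055 ]]
0.06 [[-0.0013 -0.1017  0.06  ]] [[ 0.0019 -0.0985  0.06  ]]
0.065 [[-0.0039 -0.1081  0.065 ]] [[ 0.001  -0.0979  0.065 ]]
[0.0019 0.0001 0.0975]
```

View pics/a9.png

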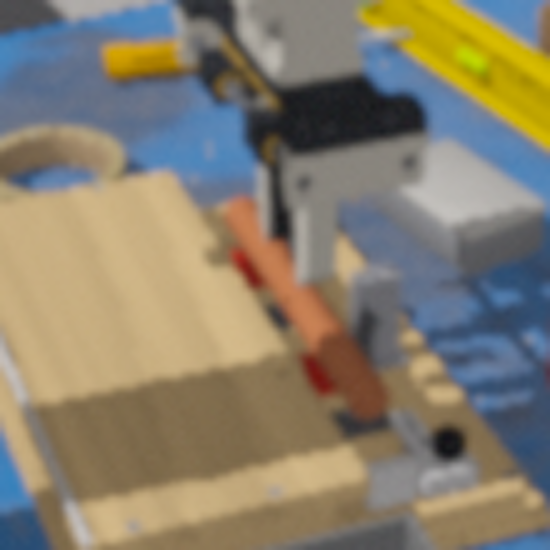

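```bash
python3 -m creep '[{"jaw":0.55,"slide":[0,0,-8],"twist":[0,0,0]},{"jaw":0.55,"slide":[0,0,-5],"twist":[0,0,0]},{"jaw":0.55,"slide":[0,0,-3],"twist":[0,0,0]},{"jaw":0.55,"slide":[0,0,-3],"twist":[0,0,0]},{"jaw":0.55,"slide":[0,0,0],"twist":[0,0,0]}]'
```

```text
t: 13.35
eef_pos: [0.6215, -0.0106, 0.0814]
orientation: [3.141, 0.003, 3.044]
force: [1.5, -0.1, 2.3]
finger_gap: 0.0419
```

```bash
python3 -m creep '[{"jaw":0.55,"slide":[-3,0,-3],"twist":[0,0,0]},{"jaw":0.55,"slide":[0,0,-3],"twist":[0,0,0]},{"jaw":0.55,"slide":[0,0,-3],"twist":[0,0,0]},{"jaw":0.55,"slide":[0,0,0],"twist":[0,0,0]}]'
```

```text
t: 13.85
eef_pos: [0.6226, -0.0108, 0.0748]
orientation: [3.14, 0.013, 3.044]
force: [5.3, -1.3, 9.1]
finger_gap: 0.0422
```

```bash
python3 -m creep '[{"jaw":0.55,"slide":[0,0,-3],"twist":[0,0,0]},{"jaw":0.55,"slide":[0,0,-3],"twist":[0,0,0]},{"jaw":0.55,"slide":[0,0,0],"twist":[0,0,0]}]'
```

```text
t: 14.22
eef_pos: [0.6236, -0.0108, 0.0693]
orientation: [3.14, 0.015, 3.044]
force: [6.0, -0.4, 6.9]
finger_gap: 0.0417
```

```bash
python3 -m creep '[{"jaw":0.55,"slide":[-2,0,-3],"twist":[0,0,0]},{"jaw":0.55,"slide":[-1,0,-3],"twist":[0,0,0]},{"jaw":0.55,"slide":[0,0,-3],"twist":[0,0,0]},{"jaw":0.55,"slide":[0,0,0],"twist":[0,0,0]}]'
python3 - <<'E'
from h import *
b=ctrl.read_camera("side")[:,:,::-1]
cv2.imwrite("pics/a10.png",cv2.resize(b[160:270,260:370],None,fx=5,fy=5,interpolation=cv2.INTER_CUBIC))
E
```

```text
t: 14.72
eef_pos: [0.6119, -0.0108, 0.055]
orientation: [-3.141, -0.005, 3.045]
force: [-0.4, -0.6, 0.5]
finger_gap: 0.0418
```

View pics/a10.png

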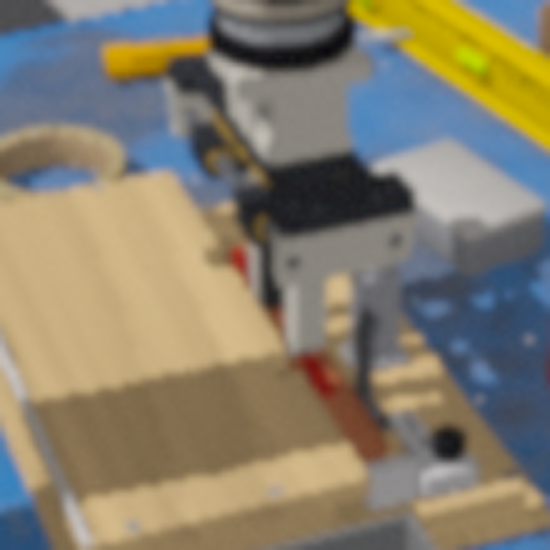

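```bash
python3 -m creep '[{"jaw":0.55,"slide":[5,0,-1],"twist":[0,0,0]},{"jaw":0.55,"slide":[0,0,-2],"twist":[0,0,0]},{"jaw":0.55,"slide":[0,0,-2],"twist":[0,0,0]},{"jaw":0.55,"slide":[0,0,0],"twist":[0,0,0]}]'
```

```text
t: 15.28
eef_pos: [0.6189, -0.0106, 0.0514]
orientation: [-3.141, -0.001, 3.045]
force: [0.1, -0.6, -0.5]
finger_gap: 0.0416
```

```bash
python3 -m creep '[{"jaw":0.55,"slide":[0,0,-1],"twist":[0,0,0]},{"jaw":0.55,"slide":[0,0,-1],"twist":[0,0,0]},{"jaw":0.55,"slide":[0,0,0],"twist":[0,0,0]}]'
```

```text
t: 15.65
eef_pos: [0.6197, -0.0106, 0.0503]
orientation: [3.142, 0.001, 3.045]
force: [-0.2, -0.9, 2.8]
finger_gap: 0.042
```

```bash
python3 -m creep '[{"jaw":0.55,"slide":[0,0,20],"twist":[0,0,0]},{"jaw":0.55,"slide":[0,0,40],"twist":[0,0,0]},{"jaw":1,"slide":[3,42,10],"twist":[0,0,0]},{"jaw":1,"slide":[3,42,0],"twist":[0,0,0]},{"jaw":1,"slide":[3,43,0],"twist":[0,0,0]},{"jaw":1,"slide":[0,0,-20],"twist":[0,0,0]},{"jaw":1,"slide":[0,0,0],"twist":[0,0,0]}]'
python3 - <<'E'
from h import *
a=ctrl.read_camera("top")[:,:,::-1];b=ctrl.read_camera("side")[:,:,::-1]
cv2.imwrite("pics/b1t.png",a);cv2.imwrite("pics/b1s.png",b)
cv2.imwrite("pics/b1.png",np.hstack([cv2.resize(x,None,fx=4,fy=4,interpolation=cv2.INTER_CUBIC) for x in (a[165:275,310:410],b[160:270,260:360])]))
E
```

```text
t: 16.52
eef_pos: [0.6265, 0.1165, 0.0978]
orientation: [-3.14, -0.004, 3.046]
force: [-0.1, -0.7, -0.3]
finger_gap: 0.001
```

View pics/b1.png

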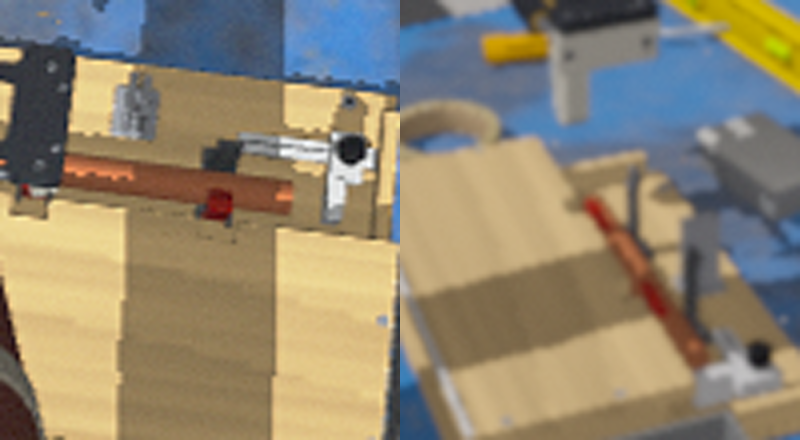

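Run:
```python
from h import *
np.set_printoptions(precision=4,suppress=True)
o=np.array([.617,-.0105,0]); r=Ro.from_euler('z',-5.3,degrees=True).as_matrix()
za=lambda l:np.array(l)/4+[310-.4,165-.4]
print((cast("top",za([(291,198),(292,184),(290,212)]),.029)-o)@r)
print("stop",(cast("top",za([(325,221),(331,168)]),.034)-o)@r)
print((ctrl.state()['eef_pos']-o)@r)
```

```text
[[ 0.0003 -0.0993  0.029 ]
 [ 0.0089 -0.0991  0.029 ]
 [-0.0082 -0.0995  0.029 ]]
stop [[-0.012  -0.12    0.034 ]
 [ 0.0204 -0.1208  0.034 ]]
[-0.0005  0.1263  0.0996]
```

```bash
python3 -m creep '[{"jaw":1,"slide":[0,0,-25],"twist":[0,0,0]},{"jaw":1,"slide":[0,0,-20],"twist":[0,0,0]},{"jaw":1,"slide":[0,0,-12],"twist":[0,0,0]},{"jaw":1,"slide":[0,0,0],"twist":[0,0,0]},{"jaw":1,"slide":[0,0,0],"twist":[0,0,0]}]'
python3 - <<'E'
from h import *
a=ctrl.read_camera("top")[:,:,::-1];b=ctrl.read_camera("side")[:,:,::-1]
cv2.imwrite("pics/b2.png",np.hstack([cv2.resize(x,None,fx=4,fy=4,interpolation=cv2.INTER_CUBIC) for x in (a[165:275,270:370],b[140:250,260:360])]))
E
```

```text
t: 17.25
eef_pos: [0.629, 0.1164, 0.0436]
orientation: [3.141, 0.002, 3.044]
force: [-0.0, -0.6, -0.6]
finger_gap: 0.0004
```

View pics/b2.png

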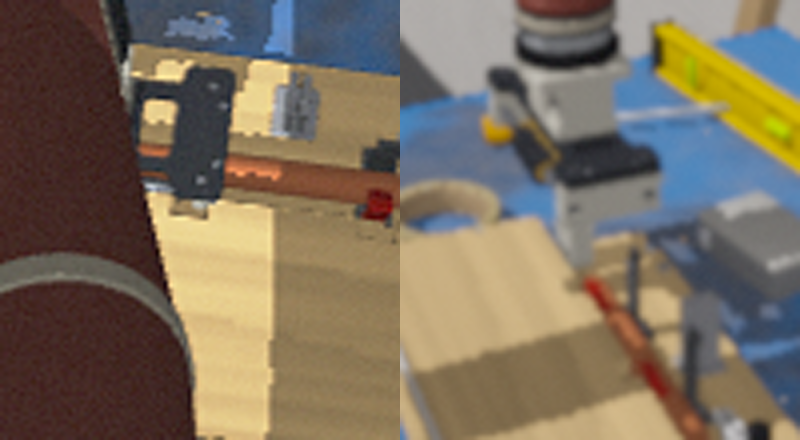

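```bash
python3 -m creep '[{"jaw":1,"slide":[0,0,-4],"twist":[0,0,0]},{"jaw":1,"slide":[0,0,-3],"twist":[0,0,0]},{"jaw":1,"slide":[-0.3,-3,0],"twist":[0,0,0]},{"jaw":1,"slide":[-0.3,-3,0],"twist":[0,0,0]},{"jaw":1,"slide":[-0.3,-3,0],"twist":[0,0,0]},{"jaw":1,"slide":[0,0,0],"twist":[0,0,0]}]'
```

```text
t: 18.1
eef_pos: [0.6273, 0.1068, 0.0357]
orientation: [-3.141, 0.0, 3.044]
force: [-0.5, 0.2, 0.1]
finger_gap: 0.0004
```

```bash
python3 -m creep '[{"jaw":1,"slide":[-0.2,-2,0],"twist":[0,0,0]},{"jaw":1,"slide":[-0.2,-2,0],"twist":[0,0,0]},{"jaw":1,"slide":[-0.2,-2,0],"twist":[0,0,0]},{"jaw":1,"slide":[-0.2,-2,0],"twist":[0,0,0]},{"jaw":1,"slide":[-0.2,-2,0],"twist":[0,0,0]},{"jaw":1,"slide":[-0.2,-2,0],"twist":[0,0,0]},{"jaw":1,"slide":[0,0,0],"twist":[0,0,0]}]'
python3 - <<'E'
from h import *
a=ctrl.read_camera("top")[:,:,::-1];b=ctrl.read_camera("side")[:,:,::-1]
cv2.imwrite("pics/b3.png",np.hstack([cv2.resize(x,None,fx=4,fy=4,interpolation=cv2.INTER_CUBIC) for x in (a[165:275,310:410],b[160:270,270:370])]))
E
```

```text
t: 18.98
eef_pos: [0.626, 0.0951, 0.0356]
orientation: [-3.141, -0.0, 3.044]
force: [-0.3, -0.1, 0.3]
finger_gap: 0.0001
```

View pics/b3.png

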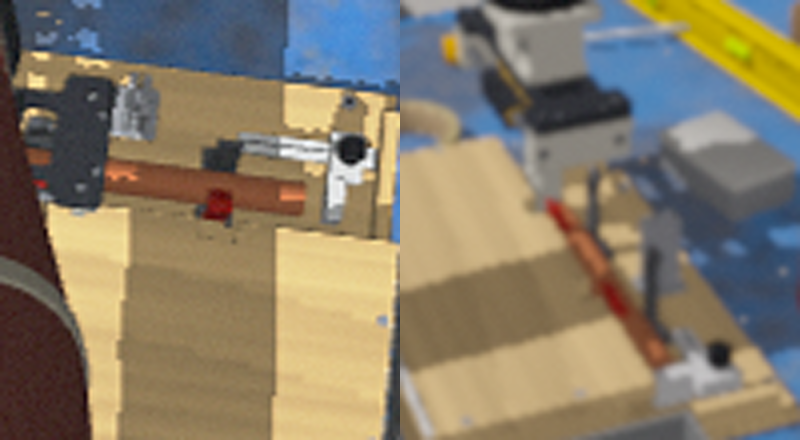

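```bash
python3 -m creep '[{"jaw":1,"slide":[-0.2,-2,0],"twist":[0,0,0]},{"jaw":1,"slide":[-0.2,-2,0],"twist":[0,0,0]},{"jaw":1,"slide":[-0.2,-2,0],"twist":[0,0,0]},{"jaw":1,"slide":[-0.1,-1,0],"twist":[0,0,0]},{"jaw":1,"slide":[0,0,0],"twist":[0,0,0]}]'
python3 - <<'E'
from h import *
np.set_printoptions(precision=4,suppress=True)
s=ctrl.state(); print(s['force'],s['wrist_torque'])
a=ctrl.read_camera("top")[:,:,::-1]
cv2.imwrite("pics/b4.png",cv2.resize(a[185:235,350:410],None,fx=10,fy=10,interpolation=cv2.INTER_CUBIC))
E
```

```text
t: 19.7
eef_pos: [0.6253, 0.0881, 0.0356]
orientation: [-3.141, -0.0, 3.044]
force: [-0.2, 0.0, 0.1]
finger_gap: 0.0003
[-0.1717  0.0064  0.1346] [ 0.1611 -0.0131  0.0505]
```

View pics/b4.png

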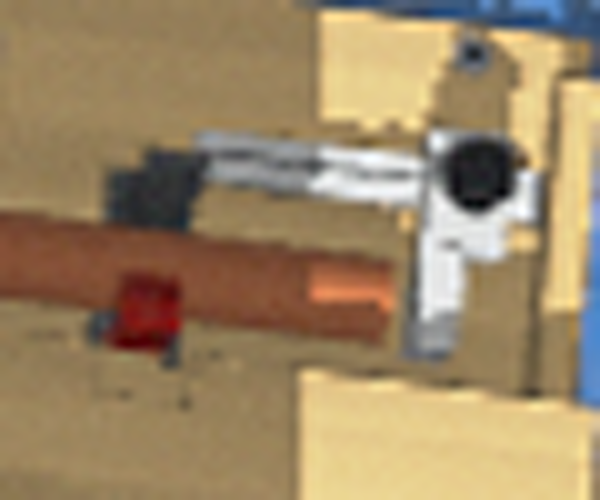

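```bash
python3 -m creep '[{"jaw":1,"slide":[-0.1,-1,0],"twist":[0,0,0]},{"jaw":1,"slide":[0,0,0],"twist":[0,0,0]},{"jaw":1,"slide":[-0.1,-1,0],"twist":[0,0,0]},{"jaw":1,"slide":[0,0,0],"twist":[0,0,0]}]'; for i in 1; do python3 -c "
from plant import ctrl;print(ctrl.state()['force'])"; done
```

```text
t: 20.25
eef_pos: [0.6252, 0.0864, 0.0356]
orientation: [-3.141, -0.0, 3.044]
force: [-0.1, 1.7, -0.5]
finger_gap: 0.0005
[-0.07542725  1.68814376 -0.47190862]
```

```bash
python3 -m creep '[{"jaw":1,"slide":[0,-0.5,0],"twist":[0,0,0]},{"jaw":1,"slide":[-0.1,-0.5,0],"twist":[0,0,0]},{"jaw":1,"slide":[0,0,0],"twist":[0,0,0]}]'
```

```text
t: 20.62
eef_pos: [0.6251, 0.0854, 0.0356]
orientation: [-3.141, -0.0, 3.044]
force: [-0.1, 1.1, 0.3]
finger_gap: 0.0005
```

```bash
python3 -m creep '[{"jaw":1,"slide":[0,-0.5,0],"twist":[0,0,0]},{"jaw":1,"slide":[0,0,0],"twist":[0,0,0]}]'
```

```text
t: 20.88
eef_pos: [0.6251, 0.0849, 0.0357]
orientation: [-3.141, -0.0, 3.045]
force: [0.3, 0.8, 0.3]
finger_gap: 0.0004
```

```bash
python3 -m creep '[{"jaw":1,"slide":[0,-0.5,0],"twist":[0,0,0]},{"jaw":1,"slide":[0,0,0],"twist":[0,0,0]}]'
```

```text
t: 21.12
eef_pos: [0.6251, 0.0844, 0.0357]
orientation: [-3.141, -0.0, 3.045]
force: [1.0, 0.9, 0.7]
finger_gap: 0.0008
```

```bash
python3 -m creep '[{"jaw":1,"slide":[-0.1,-0.5,0],"twist":[0,0,0]},{"jaw":1,"slide":[0,0,0],"twist":[0,0,0]}]'
```

```text
t: 21.38
eef_pos: [0.625, 0.0839, 0.0356]
orientation: [-3.141, -0.0, 3.045]
force: [0.3, 0.1, 0.5]
finger_gap: 0.0005
```

Run:
```python
from h import *
print(ctrl.state()['force'])
a=ctrl.read_camera("top")[:,:,::-1]
cv2.imwrite("pics/b5.png",cv2.resize(a[185:235,350:410],None,fx=10,fy=10,interpolation=cv2.INTER_CUBIC))
print(ctrl.state()['force'])
```

```text
[0.30794769 0.06948848 0.50213821]
[-0.29102454  0.6443912   0.54890602]
```

View pics/b5.png

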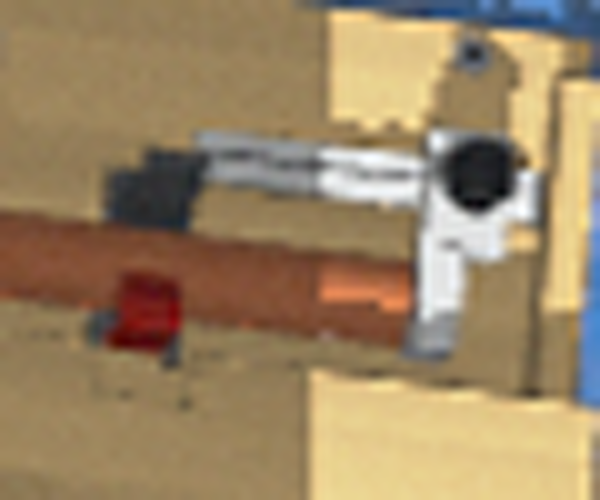

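```bash
python3 -m creep '[{"jaw":1,"slide":[0,-0.4,0],"twist":[0,0,0]},{"jaw":1,"slide":[0,0,0],"twist":[0,0,0]}]'
```

```text
t: 21.68
eef_pos: [0.625, 0.0835, 0.0356]
orientation: [-3.141, -0.0, 3.045]
force: [-0.0, 1.3, 0.2]
finger_gap: 0.0003
```

```bash
python3 -m creep '[{"jaw":1,"slide":[0,0,0],"twist":[0,0,0]}]'
```

```text
t: 21.8
eef_pos: [0.625, 0.0835, 0.0356]
orientation: [-3.142, -0.0, 3.045]
force: [0.5, 0.4, 0.1]
finger_gap: 0.0002
```

```bash
python3 -m creep '[{"jaw":1,"slide":[0,-0.4,0],"twist":[0,0,0]},{"jaw":1,"slide":[0,0,0],"twist":[0,0,0]}]'
```

```text
t: 22.05
eef_pos: [0.625, 0.0831, 0.0357]
orientation: [-3.142, -0.0, 3.045]
force: [1.0, 1.1, 0.3]
finger_gap: 0.0003
```

```bash
python3 -m creep '[{"jaw":1,"slide":[0,0,0],"twist":[0,0,0]}]'
```

```text
t: 22.18
eef_pos: [0.6249, 0.0831, 0.0356]
orientation: [-3.141, -0.0, 3.045]
force: [0.2, 0.7, 0.4]
finger_gap: 0.0003
```

Run:
```python
from h import *
a=ctrl.read_camera("top")[:,:,::-1]; cv2.imwrite("pics/b6t.png",a)
def stop(im):
    im=im.astype(np.float32); h=cv2.cvtColor(im.astype(np.uint8),cv2.COLOR_BGR2HSV)
    m=((h[...,1]<45)&(h[...,2]>130)); m[:195]=0;m[222:]=0;m[:,:389]=0;m[:,405:]=0
    ys,xs=np.nonzero(m); return len(xs),xs.mean(),ys.mean()
def knob(im):
    g=cv2.cvtColor(im,cv2.COLOR_BGR2GRAY).astype(float); w=np.clip(60-g,0,None); w[:196]=0;w[208:]=0;w[:,:390]=0;w[:,405:]=0
    ys,xs=np.mgrid[:400,:640]; return (w*xs).sum()/w.sum(),(w*ys).sum()/w.sum()
for f in("b1t","b6t","a8t"):
    im=cv2.imread(f"pics/{f}.png"); print(f,stop(im),knob(im))
cv2.imwrite("pics/b6.png",cv2.resize(a[185:235,350:410],None,fx=10,fy=10,interpolation=cv2.INTER_CUBIC))
```

```text
b1t (132, np.float64(394.8712121212121), np.float64(207.86363636363637)) (np.float64(397.5509977827051), np.float64(202.05321507760533))
b6t (130, np.float64(394.82307692307694), np.float64(208.01538461538462)) (np.float64(397.5513392857143), np.float64(202.04464285714286))
a8t (128, np.float64(394.84375), np.float64(208.1328125)) (np.float64(397.5133744855967), np.float64(202.06172839506172))
```

View pics/b6.png

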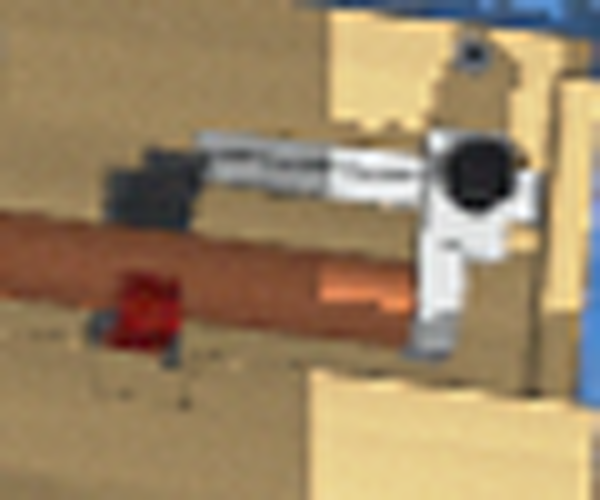

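```bash
python3 -m creep '[{"jaw":1,"slide":[0,-0.4,0],"twist":[0,0,0]},{"jaw":1,"slide":[0,0,0],"twist":[0,0,0]}]'
```

```text
t: 22.48
eef_pos: [0.6249, 0.0827, 0.0356]
orientation: [-3.141, -0.0, 3.045]
force: [0.4, 1.0, -0.6]
finger_gap: 0.0001
```

```bash
python3 -m creep '[{"jaw":1,"slide":[0,0,0],"twist":[0,0,0]}]'
```

```text
t: 22.6
eef_pos: [0.625, 0.0827, 0.0356]
orientation: [-3.141, -0.0, 3.045]
force: [0.7, 0.8, 0.8]
finger_gap: 0.0005
```

```bash
python3 -m creep '[{"jaw":1,"slide":[0,-0.4,0],"twist":[0,0,0]},{"jaw":1,"slide":[0,0,0],"twist":[0,0,0]}]'
```

```text
t: 22.85
eef_pos: [0.625, 0.0823, 0.0356]
orientation: [-3.141, -0.0, 3.045]
force: [0.7, 1.5, -0.2]
finger_gap: 0.0004
```

```bash
python3 -m creep '[{"jaw":1,"slide":[0,0,0],"twist":[0,0,0]}]'
```

```text
t: 22.98
eef_pos: [0.6249, 0.0823, 0.0356]
orientation: [-3.141, -0.0, 3.045]
force: [0.3, 1.3, 0.6]
finger_gap: 0.001
```

```bash
cat >> h.py <<'E'
def knob(im):
    g=cv2.cvtColor(im,cv2.COLOR_BGR2GRAY).astype(float); w=np.clip(60-g,0,None); w[:196]=0;w[208:]=0;w[:,:390]=0;w[:,405:]=0
    ys,xs=np.mgrid[:400,:640]; return (w*xs).sum()/w.sum(),(w*ys).sum()/w.sum()
def chk(name):
    a=np.ascontiguousarray(ctrl.read_camera("top")[:,:,::-1]); cv2.imwrite(f"pics/{name}t.png",a); print(knob(a))
    print(a[212:218,384:396].astype(int)[:,:,2]-a[212:218,384:396].astype(int)[:,:,0])
E
python3 - <<'E'
from h import *
chk("b7")
for f in("b1t","b6t"):
    a=cv2.imread(f"pics/{f}.png").astype(int); print(a[212:218,384:396,2]-a[212:218,384:396,0])
E
python3 -m creep '[{"jaw":1,"slide":[0,0,0],"twist":[0,0,0]}]'
```

```text
(np.float64(397.5061590145577), np.float64(202.12206047032475))
[[ 99  93  91  89  84  81  84  66   1  -2  -1  -2]
 [121 117 113 110 105 102 103  87   0  -3   0  -5]
 [140 140 134 134 125 125 124 105   2  -3  -3   4]
 [ 85  82  86  80 136 143 145  88  -2  -2  -3   8]
 [ 73  75  74  75  86  86  91  35  -4  -5  -3   9]
 [ 73  76  73  75  74  76  77  30  -1  -1  -3  18]]
[[64 63 64 63 63 66 54 16 -2  0 -1 -3]
 [61 61 62 62 65 65 43 10 -4 -1 -2 -4]
 [62 63 65 62 63 63 28 -1 -1 -2 -2  4]
 [62 62 65 62 65 69 33  3 -2 -1 -1  5]
 [64 63 61 64 62 65 31 -1  0 -2 -2  7]
 [59 60 57 57 62 66 21 -2 -3 -3 -1 19]]
[[ 95  93  91  91  92  88  85  35  -4  -1   0  -2]
 [118 118 116 110 104 106 105  53  -3  -1  -2  -5]
 [134 141 138 130 128 127 127  57  -3  -2  -1   2]
 [ 83  83  82  83 135 142 148  68  -4  -1  -3   7]
 [ 75  77  75  71  85  90  94  23  -8  -1  -5   6]
 [ 74  74  73  75  74  72  67   9  -5  -1  -3  18]]
t: 23.15
eef_pos: [0.625, 0.0823, 0.0356]
orientation: [-3.142, 0.0, 3.045]
force: [-0.1, 0.0, 0.2]
finger_gap: 0.0003
```

```bash
python3 -m creep '[{"jaw":1,"slide":[0,-0.4,0],"twist":[0,0,0]},{"jaw":1,"slide":[0,0,0],"twist":[0,0,0]}]'
```

```text
t: 23.4
eef_pos: [0.6249, 0.0822, 0.0356]
orientation: [3.141, -0.0, 3.045]
force: [-0.2, 1.9, 0.7]
finger_gap: 0.0
```

```bash
python3 -m creep '[{"jaw":1,"slide":[0,0,0],"twist":[0,0,0]}]'
```

```text
t: 23.52
eef_pos: [0.6249, 0.0821, 0.0356]
orientation: [3.142, -0.0, 3.045]
force: [0.0, 2.1, 0.1]
finger_gap: 0.0007
```

```bash
python3 -m creep '[{"jaw":1,"slide":[0,-0.3,0],"twist":[0,0,0]},{"jaw":1,"slide":[0,0,0],"twist":[0,0,0]},{"jaw":1,"slide":[0,0,0],"twist":[0,0,0]}]'
```

```text
t: 23.9
eef_pos: [0.625, 0.0821, 0.0357]
orientation: [3.141, -0.0, 3.045]
force: [0.8, 2.1, 0.5]
finger_gap: 0.0006
```

```bash
python3 -m creep '[{"jaw":1,"slide":[0.1,1,0],"twist":[0,0,0]},{"jaw":1,"slide":[0.4,5,0],"twist":[0,0,0]},{"jaw":1,"slide":[0.3,4,0],"twist":[0,0,0]},{"jaw":1,"slide":[0,0,25],"twist":[0,0,0]},{"jaw":1,"slide":[0,0,50],"twist":[0,0,0]},{"jaw":1,"slide":[0,0,40],"twist":[0,0,0]},{"jaw":1,"slide":[-20,50,20],"twist":[0,0,0]},{"jaw":1,"slide":[-20,50,0],"twist":[0,0,0]},{"jaw":1,"slide":[-20,50,0],"twist":[0,0,0]},{"jaw":1,"slide":[-20,50,0],"twist":[0,0,0]},{"jaw":1,"slide":[0,0,0],"twist":[0,0,0]},{"jaw":1,"slide":[0,0,0],"twist":[0,0,0]}]'
python3 - <<'E'
from h import *
chk("c1"); a=cv2.imread("pics/c1t.png"); b=ctrl.read_camera("side")[:,:,::-1]
cv2.imwrite("pics/c1.png",np.vstack([cv2.resize(a[165:295,260:500],None,fx=2.3,fy=2.3,interpolation=cv2.INTER_CUBIC),cv2.resize(b[190:310,250:490],None,fx=2.3,fy=2.3,interpolation=cv2.INTER_CUBIC)]))
cv2.imwrite("pics/c1z.png",np.hstack([cv2.resize(x,None,fx=4,fy=4,interpolation=cv2.INTER_CUBIC) for x in (a[165:275,300:400],b[190:300,270:370])]))
E
```

```text
t: 25.4
eef_pos: [0.546, 0.2908, 0.1705]
orientation: [-3.14, 0.0, 3.044]
force: [-0.1, -1.1, -0.3]
finger_gap: 0.0005
(np.float64(397.4512820512821), np.float64(202.09435897435898))
[[ 97  94  88  86  79  81  82  66  -3   0  -1  -3]
 [111 110 110 104 103  98 101  87  -1  -2  -1  -4]
 [133 134 132 130 121 125 118  98   6  -4  -1   7]
 [ 81  79  77  77 127 141 144  81  -2  -1  -3   6]
 [ 73  72  72  76  80  86  85  49   0  -2  -1   6]
 [ 74  71  69  73  74  72  80  29   0  -4  -4  19]]
```

View pics/c1.png

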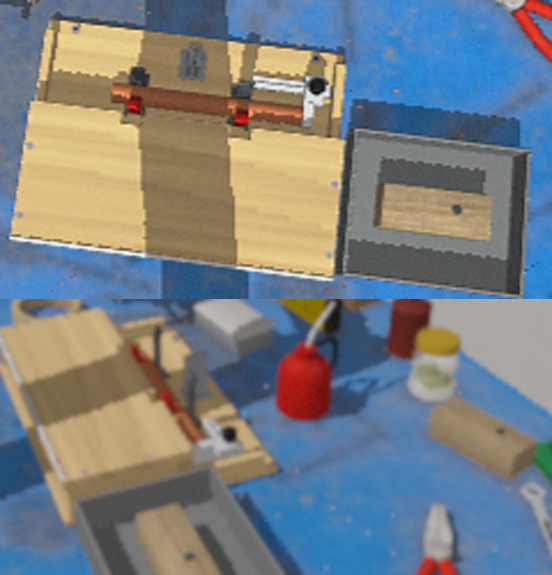

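View pics/c1z.png

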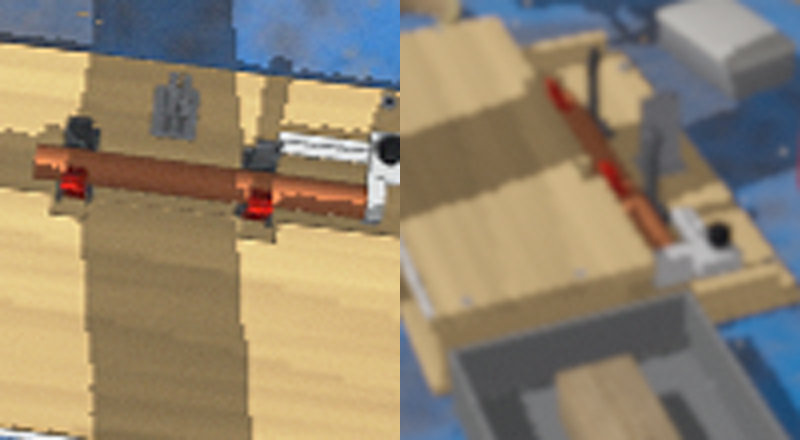

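Run:
```python
from h import *
np.set_printoptions(precision=4,suppress=True)
a=cv2.imread("pics/c1t.png"); h=cv2.cvtColor(a,cv2.COLOR_BGR2HSV)
m=(((h[...,0]<6)|(h[...,0]>174))&(h[...,1]>170)&(h[...,2]>60)).astype(np.uint8)
k,l,st,c=cv2.connectedComponentsWithStats(m)
for i in range(1,k):
    if st[i,4]>8 and 300<c[i,0]<380 and 180<c[i,1]<240: print(st[i],c[i])
o=np.array([.617,-.0105,0]); r=Ro.from_euler('z',-5.3,degrees=True).as_matrix()
za=lambda l:np.array(l)/4+[300-.4,165-.4]
# tube edges far/near at left and right ends, height of the axis
print((cast("top",za([(36,144),(36,177),(366,187),(366,215)]),.027)-o)@r)
```

```text
[315 207   7   8  37] [318.0811 210.0541]
[361 212   7   8  41] [364.2683 215.7317]
[[ 0.0127  0.0811  0.027 ]
 [-0.0074  0.0785  0.027 ]
 [ 0.0098 -0.1198  0.027 ]
 [-0.0072 -0.1213  0.027 ]]
```

Both red jaws are back in their initial places in the picture, so they are shut. The tube lies on the seat line with its end against the stop. Handing in.

```bash
python3 -c "
from plant import ctrl
print(ctrl.finish_job())"
```

```text
the job is handed in; nothing more can be done
None
```

I handed the job in at about 25.5 s of the 61 s. The offcut is in the scrap bin, and the tube is pressed home in both clips with its right-hand end against the stop. The hand-in reports no verdict, so the checks below are my own.

**What I did:** I gripped the offcut and set it down in the bin. I carried the tube from the deck onto the clips and pressed it past both jaws with two spread fingertips. Then I slid it right by pushing on its left end, in steps of about 0.4 mm at the finish.

**What the last checks showed:**
- **Seated:** when I pressed again lightly, the fingertips met the tube 36 mm over the bench, which is the top of a fully seated tube.
- **Jaws:** both red jaws are back within 0.2 px of where they started in the top picture, so I take them as shut.
- **Stop contact:** the tube stopped moving with a steady push of about 2 N, well under the 10 N slip. In the picture its end meets the face, about 120 mm right of the cradle's middle.
- **Stop setting:** the stop's knob moved about 0.1 px (0.2 mm) in the picture, which is within the noise.
- **Others:** the offcut lies in the bin. The tape, box and can were never touched as far as I saw, but I did not measure their final positions. The arm stood clear of everything at hand-in.

**What disagreed:** the two cameras differed by about 3 mm on where the cradle lies, so I used a middle value. The last picture put the tube's axis 1 to 3 mm beyond the seat line, with an end-to-end difference of about 1 mm. That is within that uncertainty, but the picture alone does not prove the 3 mm limit; I relied on the seated height and the shut jaws.

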